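# Hold the sprung nose-wheel leg down on its stop

## Robot

A 6-joint arm with a two-finger parallel gripper is mounted at the origin on the work surface. World frame = base frame: x ahead of the robot, y to its left, z up, the work surface at z = 0. Lengths are in m, angles in rad, forces in N, time in s.
With the tool pointing down it reaches from about 0.35 to 0.925 m from the base axis. Payload 6.4 kg.
Tool frame: the origin (TCP) lies at the very end of the fingers, on their centre line; the grasp point (between the pads) lies 19 mm behind it (arm.hold_point_z is the distance from the TCP to the grasp point, in m); z points along the fingers, y is the line along which they close (so a half turn about z gives the same grasp; the last joint's range is limited). The gripper opens to 85 mm and grips with 20 to 120 N. Pads are 22 mm wide; open, the fingers measure 114 mm over their backs; the gripper's body (76 mm by 85 mm) begins 54 mm behind the grasp point. The pads swing forward as they close: fully open they stand 13 mm farther back than shut.
Start: joints at [-1.356, 0.245, 1.558, -0, 1.339, -0.174], TCP at [0.246, -0.601, 0.207] pointing down, gripper open.
Joint ranges: [-3.13, 3.13], [-1.02, 2.26], [0.13, 2.54], [-0.95, 4.09], [0.21, 2.88], [-2.74, 2.74]. Speed limits (rad/s): [2.57, 2.57, 3.14, 3.14, 3.14, 3.14].

## Interface

Orientations are given as a unit quaternion [x, y, z, w].
In Python, from cell import readout, snapshot, camera_info, arm gives the robot as it stands. The module is installed in compiled form; this text tells all that it offers.
- The arm moves only by the tool jog_arm, never from a script. Its argument "motion" is a list of rows, each a list of 4 numbers: the shift along the tool's x, y, z in mm, then the turn about the tool's z in rad. In form: [[tx, ty, tz, yaw], ...]. A call has 1 to 10 rows; each row shifts and turns the commanded pose from where the row before left it, along the tool's axes as they then stand; what a row does not reach is not made up. A row lasts 1/12 s, in which the tool goes at most 41.7 mm and 7.16 degrees, less where a joint would pass 70% of its speed; a pose out of reach is approached as far as the arm can. A call is refused whole if a number of a shift passes 41.7 or a number of a turn 0.125, either way. A call with a gripper value outside its range is refused whole. "grip" is the opening, from 0 (shut) to 1 (fully open), set as the call begins (left out, the last holds). The fingers move at their own pace and stop on an object; "newtons" is the grip in N (left out, the last holds). Time passes only in rows, so rows that do not move let the fingers close. It gives the time, the measured TCP pose, the force, the opening and the grip force at its end, in the units of the state.
- readout.read_state(): the state, without advancing time (a new reading comes with each control period).
- snapshot(name): name is "side" or "top" or "wrist"; returns the picture (400x640x3 uint8, red, green, blue); there is no depth.
- camera_info(name): a dict with "mtx" (3x3 intrinsics, pixels), "rvec" (rotation vector, rad) and "tvec" (3), from world to camera coordinates, as OpenCV has them. Camera axes: x right, y down, z forward; pixel columns grow to the right and rows downward; lengths in m; the calibration is good to about 2 mm. A picture is of the moment at which its call begins: read the wrist's pose just before it. camera_info takes no time and is no camera call; for the wrist camera it gives the pose at the moment of the call.
- arm.hand_in(): hands the job in; it is judged then, once.
The state is a dict: "clock": time; "q": joint angles; "joint_velocities": joint speeds; "effort": joint torques, N m; "ee_pos": TCP position; "tcp_rot": TCP orientation; "contact_force": force on the tool from outside, world axes, zero at the start; "moment": the same for the moment, N m; "grip_width": opening from 0.0 (shut) to 1.0 (fully open); "gripper_force": force on a finger pad.
Only numpy, scipy, OpenCV 4.12 (cv2) and the standard library are available. Lean on these libraries where they do the work, as an engineer would, in place of code of your own. Each camera call takes 0.05 s, during which the arm holds its last target. There are 200 camera calls.

## Task

The nose-wheel leg of a model aircraft is on the bench for a check, but a glue bottle stands in the leg's way: first lift the bottle out and stand it upright in the red tray. Then, with the gripper, swing the sprung leg all the way round to its stop and keep holding it there; it springs back if let go, so finish while still holding it hard up to the stop. Leave the battery, the spare wheel and the screwdriver where they are.

Things in the scene. Friction and masses are not known exactly. Their poses are not given: they have to be found in the camera images.
- pivot (a point): Vertical hinge axis of the nose-wheel leg, at the height of the leg's rod (50 mm above the bench). The unit is fixed to the bench: a plywood plate 110 x 120 x 8 mm whose edge on the leg's side is 35 mm from the axis; on it an aluminium pivot block, highest point 76 mm above the bench, within 22 mm of the axis on the leg's side and reaching 65 mm behind the axis. This point's x axis points from the leg's side to the block behind (opposite to the middle of the leg's swing).
- leg_grip (a point): Point on the centre line of the leg's bare steel rod, 85 mm from the hinge axis, 50 mm above the bench: a good place to pinch or push. The rod is 12 mm thick, level, and free from 50 to 110 mm from the axis; nothing is below it down to the bench. This point's x axis points along the rod towards the hinge axis, z up.
- leg_wheel (a point): Centre of the leg's wheel, 155 mm from the hinge axis, 50 mm above the bench. The black wheel lies flat (62 mm across, 26 mm thick) in an aluminium fork (44 mm high) whose end towards the hinge is 113 mm from it.
- leg (a joint): Angle of the leg about the upright hinge, rad: 0 = at rest where its spring holds it, 1.30 = at the stop (a red post by the pivot block marks that side). It grows clockwise seen from above. The spring always pulls back to 0: pushing at leg_grip takes about 2 N at the start, 7 N at the stop.
- bottle_mid (a point): Centre (half-way up, 43 mm above its foot) of the closed glue bottle: round, white with a blue band and a red cap, 36 mm across up to 64 mm high, then narrowing to an 18 mm cap, 86 mm high in all, 50 to 100 g. Loose, it stands on the bench in the leg's way, about 93 to 121 mm from the hinge axis, 0.7 to 0.95 rad round from the resting leg.
- tray: Red open tray, fixed, 120 x 120 mm outside, walls 4 mm thick and 25 mm high, floor 4 mm thick. Origin: centre of its underside, on the bench; x and y along its sides. Empty.
- battery_mid (a point): Centre of a blue battery pack 125 x 43 x 30 mm, loose on the bench, to be left alone.
- spare_mid (a point): Centre of a loose spare wheel lying flat, 62 mm across, 26 mm high, to be left alone.
- driver_grip (a point): Middle of the handle of a loose screwdriver, 160 mm long, lying on the bench, to be left alone.
Things that resemble listed ones, but are neither listed nor needed, are in the scene too. There is more than one size of the tray; the one meant has the size given above.

How it is judged:
On the way:
1. the bottle stands upright in the red tray, let go, before the leg is swung (x of bottle_mid in the frame of tray between -0.045 and 0.045 m and y of bottle_mid in the frame of tray between -0.045 and 0.045 m and height (world z) of bottle_mid below 0.056 m and angle between bottle_mid's own z axis and vertical below 0.15 rad and contact force between bottle and the fingers below 0.1 N and value of joint leg below 0.2 rad), for 0.2 s.
At the end, for the whole second after the job is handed in: The leg is held by the robot (contact force above 0.8 N) within 0.07 rad (4 degrees) of its stop through the last second, the bottle stands upright (within 0.15 rad) and still on the floor of the tray, its centre within 45 mm of the tray's middle each way, and is not touched (value of joint leg above 1.23 rad and contact force between any of the fingers, the arm and leg above 0.8 N and x of bottle_mid in the frame of tray between -0.045 and 0.045 m and y of bottle_mid in the frame of tray between -0.045 and 0.045 m and height (world z) of bottle_mid below 0.056 m and angle between bottle_mid's own z axis and vertical below 0.15 rad and contact force between bottle and the fingers below 0.1 N and linear speed of bottle below 0.02 m/s); the arm keeps its last pose, push and grip.
It fails at once if the battery pushed out of its place (more than 30 mm) (distance of battery_mid from where it was at the start of the episode above 0.03 m).
It fails at once if the spare wheel pushed out of its place (more than 30 mm) (distance of spare_mid from where it was at the start of the episode above 0.03 m).
It fails at once if the screwdriver pushed out of its place (more than 30 mm) (distance of driver_grip from where it was at the start of the episode above 0.03 m).
It also fails if it takes over 58 s, if anything falls off the work surface, if the arm or the gripper's body presses on something with over 40 N, if the wrist force passes 120 N, or if a joint passes its speed limit or range.

## Working session

There is one attempt and no reset: what is moved stays moved. The work goes in short steps, Python scripts to look and compute and a tool call to move; the robot and the scene stay as the last step left them, time stands still between calls to the robot, and variables do not carry over. Pictures are saved under pics/ and viewed, at most 10 in all, crops included, and the job is handed in when it is done.

Besides the shell and the picture viewer there is one more tool, called after "Request:" by a JSON object that holds its "api" and its "payload". jog_arm: Moves the arm, as the interface text tells. Its arguments: {"type":"object","properties":{"motion":{"type":"array","items":{"type":"array","items":{"type":"number"}}},"grip":{"type":"number"},"newtons":{"type":"number"}},"required":["motion"]}

```bash
mkdir -p pics
cat > h.py <<'E'
import numpy as np, cv2
from cell import readout, snapshot, camera_info, arm
def snap(n,f):
    im=snapshot(n); cv2.imwrite('pics/'+f,im[:,:,::-1]); return im
def ray(n,u,v,z,ci=None):
    c=ci or camera_info(n); K=np.array(c['mtx'],float); R=cv2.Rodrigues(np.array(c['rvec'],float))[0]; t=np.array(c['tvec'],float).ravel()
    o=-R.T@t; d=R.T@np.linalg.inv(K)@np.array([u,v,1.]); return o+d*(z-o[2])/d[2]
def proj(n,p,ci=None):
    c=ci or camera_info(n); return cv2.projectPoints(np.array(p,float).reshape(-1,1,3),np.array(c['rvec'],float),np.array(c['tvec'],float),np.array(c['mtx'],float),None)[0].reshape(-1,2)
E
python3 - <<'E'
from h import *
snap('top','top.png');snap('side','side.png')
s=readout.read_state();print(s['ee_pos'],s['tcp_rot'],s['clock'],arm.hold_point_z)
for n in('top','side'):
    c=camera_info(n);R=cv2.Rodrigues(np.array(c['rvec'],float))[0];print(n,-R.T@np.array(c['tvec']).ravel(),np.array(c['mtx'])[0,0],R[2])
E
```

```text
[ 0.2462848  -0.60093129  0.20566854] [ 9.81166942e-01  1.93159539e-01 -8.53311962e-06 -9.07671385e-04] 0.1 0.0187
top [ 0.4426941  -0.06317731  1.32389975] 419.62815772903673 [ 0.08280559 -0.02339938 -0.99629097]
side [-0.09855984  0.70205979  0.77682795] 476.45522879165395 [ 0.50597921 -0.63336733 -0.58551761]
```

View pics/top.png

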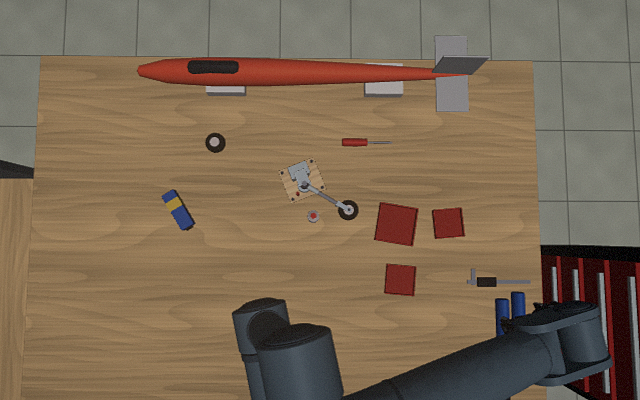

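View pics/side.png

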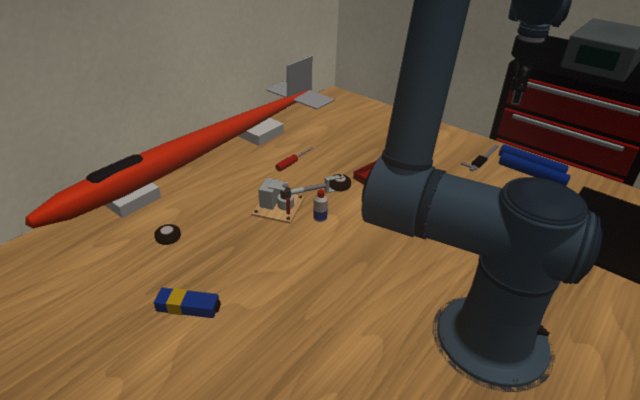

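The top view shows three red trays: (396,224) about 40 px wide, (448,223) about 30 px and (400,280) about 30 px. At roughly 3.1 mm/px, 120 mm is about 38 px, so the first fits. The bottle is at (313,216), the hinge at about (305,186) and the wheel at (348,210). I'll confirm these in an enlarged crop.

Run:
```python
from h import *
im=cv2.imread('pics/top.png')[150:305,265:475]
cv2.imwrite('pics/crop.png',cv2.resize(im,None,fx=3.8,fy=3.8,interpolation=cv2.INTER_CUBIC))
```

```text
(no output)
```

View pics/crop.png

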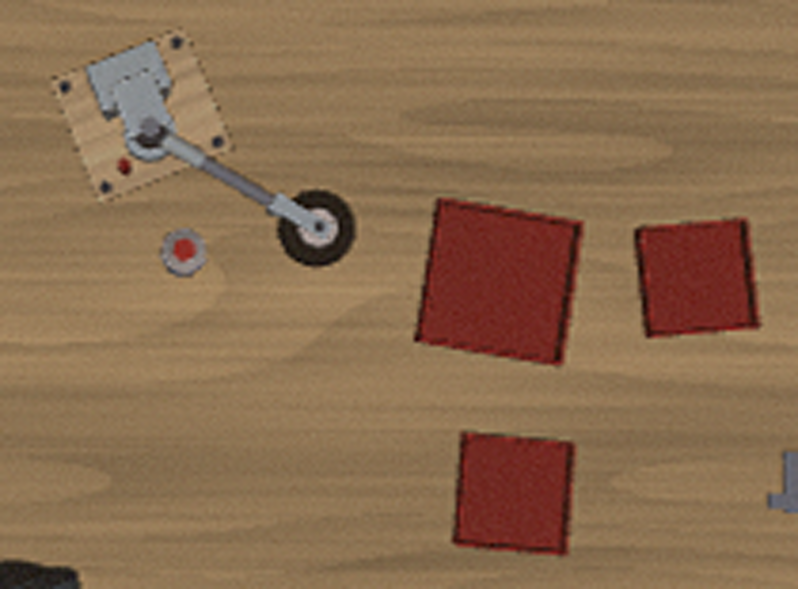

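Run:
```python
from h import *
P=lambda u,v,z:ray('top',265+(u+.5)/3.8-.5,150+(v+.5)/3.8-.5,z)
for cs in([(438,200),(582,222),(562,364),(416,341)],[(636,229),(747,219),(760,326),(648,337)],[(461,433),(574,442),(567,554),(454,543)]):
    q=np.array([P(*c,.025) for c in cs]);print('tray',q.mean(0).round(4),[round(np.linalg.norm(q[i]-q[i-1]),3) for i in range(4)],'yaw',np.arctan2(*(q[1]-q[0])[[1,0]]))
b=P(184,250,.086);w=P(319,227,.070);h=P(150,130,.076);f=P(240,181,.056);
print('bottle',b,'wheel',w,'hinge',h,'rod',f)
pl=np.array([P(*c,.008) for c in[(52,82),(180,31),(232,150),(103,201)]]);print('plate',pl,[round(np.linalg.norm(pl[i]-pl[i-1]),3) for i in range(4)])
c=pl.mean(0);a=(pl[2]+pl[3])/2-(pl[0]+pl[1])/2;L=np.linalg.norm(a);a/=L;hp=(pl[2]+pl[3])/2-.035*a;print('hinge from plate',hp,'swing mid dir',a)
print('dist w-h',np.linalg.norm((w-h)[:2]),np.linalg.norm((w-hp)[:2]),'b-h',np.linalg.norm((b-hp)[:2]))
an=lambda d:np.arctan2(d[1],d[0]);print('leg ang',an(w-hp),an(w-h),'bottle',an(b-hp),'mid',an(a))
```

```text
tray [ 0.4795 -0.3359  0.025 ] [np.float64(0.117), np.float64(0.12), np.float64(0.117), np.float64(0.121)] yaw -1.7196403780997802
tray [ 0.4829 -0.4992  0.025 ] [np.float64(0.089), np.float64(0.093), np.float64(0.088), np.float64(0.093)] yaw -1.4790397543919491
tray [ 0.3087 -0.3452  0.025 ] [np.float64(0.088), np.float64(0.092), np.float64(0.09), np.float64(0.092)] yaw -1.6497633850113633
bottle [ 0.50171685 -0.07714722  0.086     ] wheel [ 0.5208811  -0.18383807  0.07      ] hinge [ 0.59668059 -0.05028413  0.076     ] rod [ 0.55841041 -0.1221145   0.056     ]
plate [[ 0.64491486  0.03199718  0.008     ]
 [ 0.68840679 -0.07429691  0.008     ]
 [ 0.58862242 -0.11771599  0.008     ]
 [ 0.54581742 -0.01097451  0.008     ]] [np.float64(0.108), np.float64(0.115), np.float64(0.109), np.float64(0.115)]
hinge from plate [ 0.59932207 -0.05040064  0.008     ] swing mid dir [-0.91720422 -0.3984174   0.        ]
dist w-h 0.15356502926431578 0.1547854453709814 b-h 0.10120354937653045
leg ang -2.102232823978018 -2.08701906258372 bottle -2.8741301275190896 mid -2.731801920782207
```

The large tray measures 120 mm and is centred at (0.480, -0.336). The hinge is about (0.598, -0.050). The leg rests at yaw -2.09, with its wheel 154 mm out as specified. The bottle is at (0.502, -0.077), 101 mm from the axis and 0.78 rad round, which matches the description. First I'll turn so the fingers close radially, then go above the bottle.

Request:
{"api": "jog_arm", "payload": {"motion": [[0,0,0,-0.121],[0,0,0,-0.121],[0,0,0,-0.121],[0,0,0,-0.121],[0,0,0,-0.121],[0,0,0,-0.121],[0,0,0,-0.121],[0,0,0,-0.121],[0,0,0,-0.121],[0,0,0,-0.121]], "grip": 0.75, "newtons": 25}}

```text
clock: 0.93
ee_pos: [0.2463, -0.6011, 0.206]
tcp_rot: [0.695, 0.719, 0.0, -0.0]
contact_force: [-0.2, 0.2, 0.5]
grip_width: 0.748
gripper_force: 0.0
```

Request:
{"api": "jog_arm", "payload": {"motion": [[0,0,0,-0.121],[0,0,0,-0.121],[27,23,0,0],[27,23,0,0],[27,23,0,0],[27,23,0,0],[27,23,0,0],[27,23,0,0],[27,23,0,0],[27,23,0,0]]}}

```text
clock: 1.77
ee_pos: [0.3663, -0.3424, 0.2062]
tcp_rot: [0.606, 0.796, 0.0, -0.0]
contact_force: [1.1, -0.1, 0.3]
grip_width: 0.748
gripper_force: 0.0
```

Request:
{"api": "jog_arm", "payload": {"motion": [[27,23,0,0],[27,23,0,0],[27,23,0,0],[27,23,0,0],[27,23,0,0],[27,23,0,0],[27,23,0,0],[0,0,0,0],[0,0,0,0],[0,0,0,0]]}}

```text
clock: 2.6
ee_pos: [0.4706, -0.1192, 0.2064]
tcp_rot: [0.605, 0.796, -0.0, -0.0]
contact_force: [-0.7, -0.6, -0.3]
grip_width: 0.749
gripper_force: 0.0
```

Run:
```python
from h import *
s=readout.read_state();print(s['ee_pos'],s['tcp_rot'],s['clock'],s['q'],s['grip_width'])
ci=camera_info('wrist');import pickle;pickle.dump(ci,open('ci.pkl','wb'))
snap('wrist','w1.png');print(proj('wrist',[[.502,-.077,.086],[.598,-.05,.076],[.521,-.184,.06]],ci))
```

```text
[ 0.47061019 -0.11923128  0.20637809] [ 6.05351191e-01  7.95958428e-01 -2.38036755e-04 -2.45780780e-04] 2.6 [-4.81972256e-01 -1.50351191e-01  1.96838247e+00 -3.99125236e-04
  1.32412573e+00 -7.52256905e-01] 0.7485706331668811
[[362.98571904 153.01916972]
 [454.98765153 151.15269011]
 [347.68349335 235.94565994]]
```

View pics/w1.png

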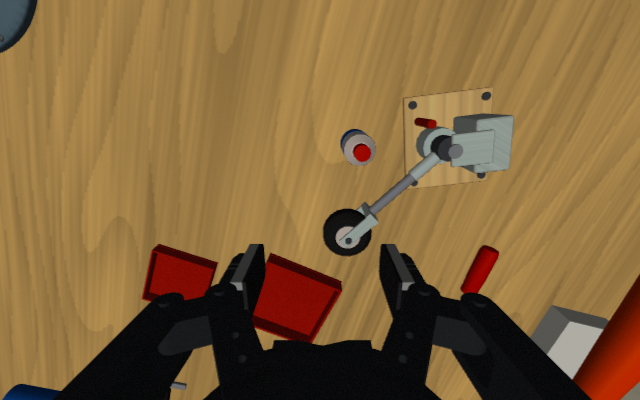

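The wrist view agrees with the top-view measurements: the cap was predicted at (363,153) and is seen at (362,153), and the hinge and wheel match too. I'll move over the bottle, go down and grasp.

Request:
{"api": "jog_arm", "payload": {"motion": [[16,21,0,0],[16,20.5,0,0],[0,0,0,0],[0,0,25,0],[0,0,25,0],[0,0,25,0],[0,0,25,0],[0,0,20,0],[0,0,20,0],[0,0,15,0]]}}

```text
clock: 3.48
ee_pos: [0.5009, -0.0785, 0.0498]
tcp_rot: [0.607, 0.795, -0.0, -0.001]
contact_force: [-0.2, 0.4, 0.2]
grip_width: 0.752
gripper_force: 0.0
```

Request:
{"api": "jog_arm", "payload": {"motion": [[0,0,10,0],[0,0,10,0],[0,0,0,0],[0,0,0,0],[0,0,0,0]]}}

```text
clock: 3.9
ee_pos: [0.5031, -0.0778, 0.0327]
tcp_rot: [0.606, 0.796, 0.0, 0.001]
contact_force: [-0.4, 0.2, -0.0]
grip_width: 0.745
gripper_force: 0.0
```

Request:
{"api": "jog_arm", "payload": {"motion": [[0,0,0,0],[0,0,0,0],[0,0,0,0],[0,0,0,0],[0,0,0,0],[0,0,0,0],[0,0,0,0],[0,0,0,0],[0,0,0,0]], "grip": 0, "newtons": 25}}

```text
clock: 4.65
ee_pos: [0.5031, -0.0775, 0.0327]
tcp_rot: [0.605, 0.796, 0.0, 0.001]
contact_force: [-2.2, -0.2, 5.8]
grip_width: 0.396
gripper_force: 24.8
```

Request:
{"api": "jog_arm", "payload": {"motion": [[0,0,-10,0],[0,0,-15,0],[0,0,-20,0],[0,0,-20,0],[0,0,-20,0],[0,0,-20,0],[0,0,-20,0],[0,0,-5,0],[0,0,0,0]]}}

```text
clock: 5.4
ee_pos: [0.5034, -0.0776, 0.1636]
tcp_rot: [0.605, 0.796, 0.001, 0.002]
contact_force: [0.7, 0.4, -0.3]
grip_width: 0.399
gripper_force: 25.1
```

Request:
{"api": "jog_arm", "payload": {"motion": [[-10,-4,0,0],[-20,-7.7,0,0],[-27,-10,0,0],[-27,-10,0,0],[-27,-10,0,0],[-27,-10,0,0],[-27,-10,0,0],[-27,-10,0,0],[-27,-10,0,0],[-14,-6,0,0]]}}

```text
clock: 6.23
ee_pos: [0.4783, -0.3278, 0.1596]
tcp_rot: [0.606, 0.795, -0.0, -0.001]
contact_force: [-0.1, -0.4, 0.2]
grip_width: 0.397
gripper_force: 25.1
```

Request:
{"api": "jog_arm", "payload": {"motion": [[-10,-4,0,0],[0,0,0,0],[0,0,0,0],[0,0,0,0]]}}

```text
clock: 6.57
ee_pos: [0.4788, -0.3345, 0.1612]
tcp_rot: [0.605, 0.796, 0.0, -0.001]
contact_force: [-0.3, 0.7, -0.2]
grip_width: 0.399
gripper_force: 25.1
```

Run:
```python
from h import *
s=readout.read_state();print(s['ee_pos'],s['tcp_rot'],s['clock'],s['grip_width'],s['gripper_force'])
a=snap('side','s2.png');ci=camera_info('wrist');b=snap('wrist','w2.png');print(proj('side',[.48,-.336,.15]),proj('wrist',[.48,-.336,.004],ci))
cv2.imwrite('pics/c2.png',np.vstack([cv2.resize(a[100:250,240:460],(640,436))[:,:,::-1][:200+90],b[:,:,::-1][100:400]]))
```

```text
[ 0.47878382 -0.33454117  0.16117589] [ 6.05061661e-01  7.96178339e-01  2.72684845e-04 -6.03772188e-04] 6.5667 0.3988173234031239 25.098135663356516
[[386.22695398 134.06804307]] [[323.16217572 176.09450965]]
```

View pics/c2.png

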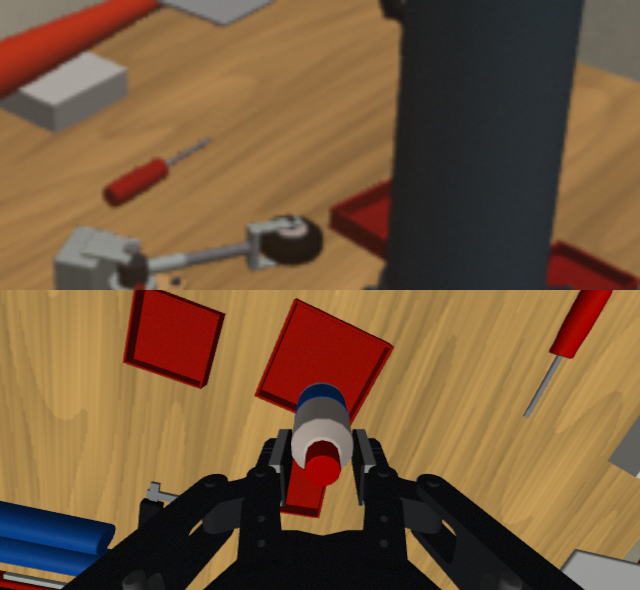

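The wrist view shows the bottle upright in the fingers. The tray centre is at (323,~170), with (323,176) predicted. Lowering it into the tray.

Request:
{"api": "jog_arm", "payload": {"motion": [[0,0,15,0],[0,0,20,0],[0,0,20,0],[0,0,20,0],[0,0,20,0],[0,0,13,0],[0,0,8,0],[0,0,4,0],[0,0,0,0],[0,0,0,0]]}}

```text
clock: 7.5
ee_pos: [0.4794, -0.3363, 0.0426]
tcp_rot: [0.605, 0.796, -0.0, 0.001]
contact_force: [0.3, 0.6, -0.4]
grip_width: 0.395
gripper_force: 25.1
```

Request:
{"api": "jog_arm", "payload": {"motion": [[0,0,2,0],[0,0,1,0],[0,0,0,0],[0,0,0,0]]}}

```text
clock: 7.83
ee_pos: [0.4789, -0.3361, 0.0391]
tcp_rot: [0.606, 0.796, -0.0, 0.0]
contact_force: [1.0, -0.1, -0.8]
grip_width: 0.397
gripper_force: 25.1
```

Request:
{"api": "jog_arm", "payload": {"motion": [[0,0,1,0],[0,0,1,0],[0,0,0,0],[0,0,0,0]]}}

```text
clock: 8.17
ee_pos: [0.4789, -0.336, 0.0369]
tcp_rot: [0.606, 0.796, -0.0, 0.0]
contact_force: [-0.3, 0.0, 0.3]
grip_width: 0.398
gripper_force: 25.2
```

Request:
{"api": "jog_arm", "payload": {"motion": [[0,0,1,0],[0,0,0,0],[0,0,0,0]]}}

```text
clock: 8.42
ee_pos: [0.4791, -0.3366, 0.0368]
tcp_rot: [0.605, 0.796, -0.0, 0.001]
contact_force: [-2.5, -0.1, 5.6]
grip_width: 0.4
gripper_force: 25.7
```

Request:
{"api": "jog_arm", "payload": {"motion": [[0,0,0,0],[0,0,0,0],[0,0,0,0],[0,0,0,0],[0,0,0,0],[0,0,0,0],[0,0,0,0],[0,0,0,0]], "grip": 0.75}}

```text
clock: 9.08
ee_pos: [0.4788, -0.3359, 0.0356]
tcp_rot: [0.606, 0.796, 0.0, -0.0]
contact_force: [-0.9, -0.6, -0.4]
grip_width: 0.753
gripper_force: 0.0
```

Request:
{"api": "jog_arm", "payload": {"motion": [[0,0,-10,0],[0,0,-20,0],[0,0,-25,0],[0,0,-25,0],[0,0,-25,0],[0,0,-25,0],[0,0,-20,0],[0,0,-10,0],[0,0,0,0],[0,0,0,0]]}}

```text
clock: 9.92
ee_pos: [0.4787, -0.3358, 0.1957]
tcp_rot: [0.605, 0.796, -0.0, 0.0]
contact_force: [-0.7, -0.2, -0.2]
grip_width: 0.749
gripper_force: 0.0
```

Run:
```python
from h import *
s=readout.read_state();print(s['ee_pos'],s['tcp_rot'],s['clock'],s['grip_width'],s['gripper_force'])
ci=camera_info('wrist');b=snap('wrist','w3.png');print(proj('wrist',[[.4789,-.336,.09],[.4789,-.336,.004]],ci))
```

```text
[ 0.47873635 -0.33583951  0.19574544] [ 6.05492739e-01  7.95850805e-01 -3.45460451e-05  1.94548932e-04] 9.9167 0.7493462222159459 0.0
[[322.88997503 187.11911584]
 [322.61693764 168.31619726]]
```

View pics/w3.png

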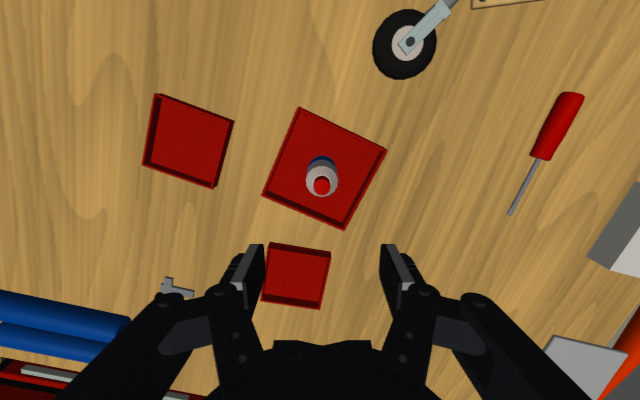

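The bottle stands upright at the tray's middle, cap at (322,186), as predicted. Next is the leg: grip point (0.555, -0.124), with the fingers closing across the rod.

Request:
{"api": "jog_arm", "payload": {"motion": [[15,11,0,0],[25,18,0,0],[25,18,0,0],[25,18,0,0],[25,18,0,0],[25,18,0,0],[25,18,0,0],[19,11.5,0,0],[0,0,0,0.11],[0,0,0,0.12]]}}

```text
clock: 10.8
ee_pos: [0.5546, -0.1217, 0.1932]
tcp_rot: [0.694, 0.72, -0.001, -0.002]
contact_force: [-0.7, -0.6, 0.1]
grip_width: 0.747
gripper_force: 0.0
```

Request:
{"api": "jog_arm", "payload": {"motion": [[0,0,0,0.12],[0,0,0,0.12],[0,0,0,0.12],[0,0,0,0.12],[0,0,0,0.08],[0,0,0,0],[0,0,0,0],[0,0,0,0]]}}

```text
clock: 11.47
ee_pos: [0.5549, -0.1235, 0.1945]
tcp_rot: [0.865, 0.502, -0.001, -0.001]
contact_force: [0.2, -0.0, 0.6]
grip_width: 0.75
gripper_force: 0.0
```

Run:
```python
from h import *
s=readout.read_state();p=s['ee_pos'];q=s['tcp_rot'];print(p,q,s['clock'],s['q'])
a=2*np.arctan2(q[1],q[0]);x=np.array([np.cos(a),np.sin(a)]);y=np.array([np.sin(a),-np.cos(a)]);d=np.array([.5554,-.1236])-p[:2]
print('x yaw',a,'t',d@x,d@y)
ci=camera_info('wrist');b=snap('wrist','w4.png');print(proj('wrist',[[.5554,-.1236,.056],[.598,-.05,.076],[.521,-.184,.065]],ci))
```

```text
[ 0.55492594 -0.12352698  0.19452789] [ 8.64691424e-01  5.02302409e-01 -5.96469830e-04 -8.21609289e-04] 11.4667 [-4.18408410e-01  6.84207257e-02  1.77892865e+00 -3.84025354e-06
  1.29627386e+00  9.98695322e-02]
x yaw 1.0525194291782916 t 0.0001714113499718981 0.0004479800088031425
[[322.84622961 177.90652519]
 [323.63173606  98.05337494]
 [322.77085727 236.84375542]]
```

View pics/w4.png

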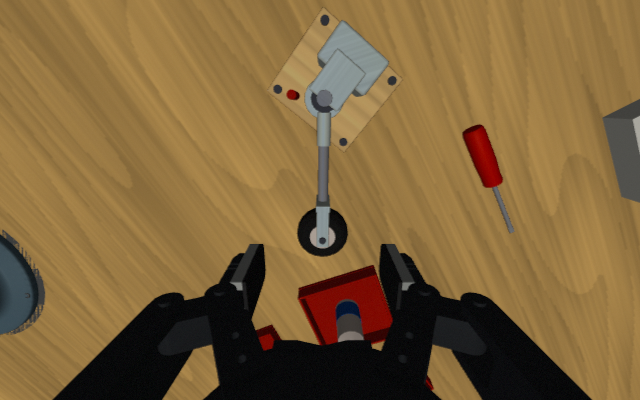

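The view is well aligned: the rod runs straight up the picture from the wheel (323,237) to the hinge (324,98), as predicted. Descend and pinch.

Request:
{"api": "jog_arm", "payload": {"motion": [[0,0,15,0],[0,0,25,0],[0,0,25,0],[0,0,25,0],[0,0,25,0],[0,0,20,0],[0,0,15,0],[0,0,10,0],[0,0,4,0],[0,0,0,0]]}}

```text
clock: 12.35
ee_pos: [0.555, -0.1236, 0.0309]
tcp_rot: [0.865, 0.502, -0.0, -0.001]
contact_force: [1.0, 0.2, -0.3]
grip_width: 0.751
gripper_force: 0.0
```

Request:
{"api": "jog_arm", "payload": {"motion": [[0,0,0,0],[0,0,0,0],[0,0,0,0],[0,0,0,0],[0,0,0,0],[0,0,0,0],[0,0,0,0],[0,0,0,0],[0,0,0,0],[0,0,0,0]], "grip": 0, "newtons": 30}}

```text
clock: 13.18
ee_pos: [0.5554, -0.1237, 0.0317]
tcp_rot: [0.865, 0.502, -0.0, -0.0]
contact_force: [-0.2, -0.3, 0.5]
grip_width: -0.001
gripper_force: 0.0
```

The gripper shut fully with no force, so the rod isn't between the pads. Looking again.

Run:
```python
from h import *
ci=camera_info('wrist');b=snap('wrist','w5.png');a=snap('side','s5.png');t=snap('top','t5.png')
pts=[[.5554,-.1236,.05],[.598,-.05,.05],[.521,-.184,.05]]
print(proj('wrist',pts,ci),proj('side',pts))
cv2.imwrite('pics/c5.png',np.vstack([cv2.resize(a[140:240,225:385],(640,400))[60:340],b[100:]])[:,:,::-1])
```

```text
[[322.45979451 244.95312983]
 [323.53063522  93.94533822]
 [322.52547125 336.29445139]] [[315.66717487 186.51049023]
 [285.44940042 192.42052631]
 [339.4311216  181.75489391]]
```

View pics/c5.png

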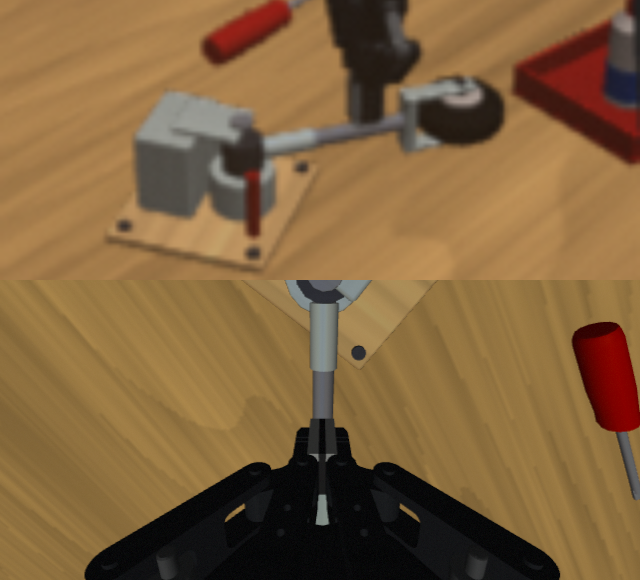

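Request:
{"api": "jog_arm", "payload": {"motion": [[0,-4,0,0],[0,-4,0,0],[0,-4,0,0],[0,0,0,0],[0,0,0,0]]}}

```text
clock: 13.75
ee_pos: [0.5447, -0.1175, 0.0316]
tcp_rot: [0.865, 0.502, -0.0, -0.0]
contact_force: [-0.1, -0.3, 0.2]
grip_width: -0.001
gripper_force: 0.0
```

Run:
```python
from h import *
s=readout.read_state();print(s['ee_pos'],s['grip_width'],s['gripper_force'],s['contact_force'])
ci=camera_info('wrist');b=snap('wrist','w6.png');a=snap('side','s6.png')
p=s['ee_pos'];print(proj('side',[p,p+np.array([0,0,.019])]),proj('wrist',[p,p+np.array([0,0,.019])],ci))
cv2.imwrite('pics/c6.png',np.hstack([cv2.resize(a[160:220,290:350],(400,400),interpolation=3),cv2.resize(b[200:360,240:400],(400,400),interpolation=3)])[:,:,::-1])
```

```text
[ 0.54471786 -0.1175396   0.03162919] -0.0009144815686868305 0.0 [-0.10951376 -0.26288558  0.21354555]
[[317.15924038 194.5856039 ]
 [317.33483729 188.78951165]] [[322.50935391 231.65763046]
 [322.59247087 245.59733563]]
```

View pics/c6.png

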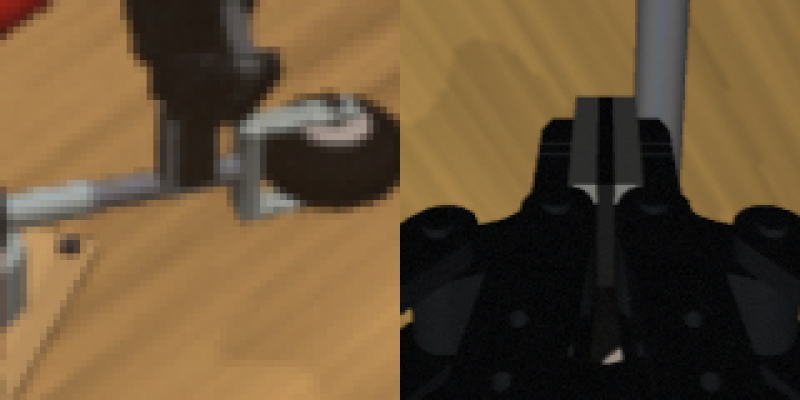

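The fingers moved 12 mm sideways without moving the rod. In the side view the real tips, at about (317,188), sit roughly 20 mm higher than the reported TCP, so they shut just above the rod. Descending 20 mm deeper is safe either way: the bench is clear and the gripper body stays above the block. I'll go back up, open, recentre and go lower.

Request:
{"api": "jog_arm", "payload": {"motion": [[0,0,-20,0],[0,0,-20,0],[0,6,0,0],[0,6,0,0],[0,0,0,0],[0,0,0,0],[0,0,0,0],[0,0,0,0],[0,0,0,0],[0,0,0,0]], "grip": 0.7}}

```text
clock: 14.68
ee_pos: [0.5552, -0.1236, 0.0713]
tcp_rot: [0.865, 0.502, -0.0, -0.0]
contact_force: [0.9, 0.4, 0.6]
grip_width: 0.698
gripper_force: 0.0
```

Request:
{"api": "jog_arm", "payload": {"motion": [[0,0,15,0],[0,0,15,0],[0,0,10,0],[0,0,8,0],[0,0,6,0],[0,0,5,0],[0,0,0,0],[0,0,0,0]]}}

```text
clock: 15.35
ee_pos: [0.5556, -0.1238, 0.0128]
tcp_rot: [0.865, 0.502, 0.0, 0.0]
contact_force: [-0.1, 0.2, -0.6]
grip_width: 0.7
gripper_force: 0.0
```

Request:
{"api": "jog_arm", "payload": {"motion": [[0,0,0,0],[0,0,0,0],[0,0,0,0],[0,0,0,0],[0,0,0,0],[0,0,0,0],[0,0,0,0],[0,0,0,0],[0,0,0,0],[0,0,0,0]], "grip": 0, "newtons": 30}}

```text
clock: 16.18
ee_pos: [0.5558, -0.1239, 0.0131]
tcp_rot: [0.865, 0.502, 0.0, 0.0]
contact_force: [-0.8, -0.0, 6.1]
grip_width: 0.123
gripper_force: 29.5
```

The rod is pinched: opening 0.123 is about 12 mm, force 30 N. Now swing it in an arc of 85 mm radius.

Request:
{"api": "jog_arm", "payload": {"motion": [[0.2,-5.5,0,0.065],[0.2,-5.5,0,0.065],[0.2,-5.5,0,0.065],[0.2,-5.5,0,0.065],[0.2,-5.5,0,0.065],[0.2,-5.5,0,0.065],[0.2,-5.5,0,0.065],[0.2,-5.5,0,0.065],[0.2,-5.5,0,0.065],[0.2,-5.5,0,0.065]], "newtons": 40}}

```text
clock: 17.02
ee_pos: [0.5203, -0.0837, 0.0132]
tcp_rot: [0.98, 0.198, 0.001, 0.001]
contact_force: [0.8, -1.7, 3.6]
grip_width: 0.118
gripper_force: 40.0
```

Request:
{"api": "jog_arm", "payload": {"motion": [[0.2,-5.5,0,0.065],[0.2,-5.5,0,0.065],[0.2,-5.5,0,0.065],[0.2,-5.5,0,0.065],[0.2,-5.5,0,0.065],[0.2,-5.5,0,0.065],[0.2,-5.5,0,0.065],[0.2,-5.5,0,0.065],[0,0,0,0],[0,0,0,0]]}}

```text
clock: 17.85
ee_pos: [0.5136, -0.0404, 0.0131]
tcp_rot: [0.998, -0.058, -0.0, 0.001]
contact_force: [-3.8, -2.8, 7.4]
grip_width: 0.123
gripper_force: 40.5
```

```bash
cat > g.py <<'E'
from h import *
s=readout.read_state();p=s['ee_pos'];q=s['tcp_rot'];a=2*np.arctan2(q[1],q[0]);d=p[:2]-np.array([.598,-.05])
y=np.array([np.sin(a),-np.cos(a)])
print(p,'r',np.hypot(*d),'swing',(-2.09-np.arctan2(d[1],d[0]))%(2*np.pi),'yawswing',1.0525-a,'F',s['contact_force'],'Fy',s['contact_force'][:2]@y,s['moment'],s['grip_width'],s['gripper_force'],s['clock'])
E
python3 g.py
```

```text
[ 0.51359757 -0.04044797  0.01313807] r 0.08494122823067267 swing 1.1642856149371523 yawswing 1.1694798908898587 F [-3.78432835 -2.76072756  7.3690433 ] Fy 3.183541138809573 [-0.39117308  0.54395581  0.29729869] 0.12297064086595819 40.51786243915558 17.85
```

Request:
{"api": "jog_arm", "payload": {"motion": [[0.1,-3,0,0.035],[0.1,-3,0,0.035],[0.1,-3,0,0.035],[0.1,-2,0,0.025],[0,0,0,0],[0,0,0,0],[0,0,0,0]]}}

```text
clock: 18.43
ee_pos: [0.5154, -0.0297, 0.0131]
tcp_rot: [0.992, -0.123, -0.001, 0.001]
contact_force: [-4.6, -1.6, 8.9]
grip_width: 0.122
gripper_force: 40.8
```

```bash
python3 g.py
```

```text
[ 0.51541102 -0.02967497  0.01313628] r 0.08505320064348576 swing 1.2928960169684274 yawswing 1.2995944226040024 F [-4.63028904 -1.62307138  8.8529306 ] Fy 2.7062857305416927 [-0.27392202  0.84261678  0.29701874] 0.12159713405337785 40.83014130592346 18.4333
```

Request:
{"api": "jog_arm", "payload": {"motion": [[0,-2,0,0.02],[0,-2,0,0.02],[0,0,0,0],[0,0,0,0],[0,0,0,0]]}}

```text
clock: 18.85
ee_pos: [0.5161, -0.0269, 0.0131]
tcp_rot: [0.99, -0.143, -0.001, 0.002]
contact_force: [-6.4, -6.4, 9.3]
grip_width: 0.121
gripper_force: 41.3
```

```bash
python3 g.py
```

```text
[ 0.51606712 -0.02692098  0.01310709] r 0.08512131542518382 swing 1.3261604074494855 yawswing 1.3387343299783019 F [-6.44028598 -6.40782356  9.34734207] Fy 7.965475871304989 [-1.05853716  1.13515475  0.40136719] 0.12109975914959452 41.28303050994873 18.85
```

Request:
{"api": "jog_arm", "payload": {"motion": [[0,-1.5,0,0],[0,0,0,0],[0,0,0,0],[0,0,0,0],[0,0,0,0],[0,0,0,0]]}}

```text
clock: 19.35
ee_pos: [0.5161, -0.0267, 0.0131]
tcp_rot: [0.99, -0.142, -0.002, 0.003]
contact_force: [-9.1, -11.9, 10.6]
grip_width: 0.12
gripper_force: 41.3
```

```bash
python3 g.py
python3 - <<'E'
from h import *
a=snap('side','s7.png');w=snap('top','t7.png')
cv2.imwrite('pics/c7.png',np.hstack([cv2.resize(a[130:250,240:400],(400,300),interpolation=3),cv2.resize(w[150:270,275:435],(400,300),interpolation=3)])[:,:,::-1])
th=-2.09-1.3;print((proj('top',[.598+.155*np.cos(th),-.05+.155*np.sin(th),.063])-[275,150])*2.5+[400,0],(proj('side',[[.598+.155*np.cos(th),-.05+.155*np.sin(th),.063]])-[240,130])*2.5)
E
```

```text
[ 0.51614151 -0.02670644  0.01310468] r 0.085108182350064 swing 1.3288237811973413 yawswing 1.3383542836720963 F [ -9.09353115 -11.92460771  10.62074883] Fy 14.004888607858872 [-1.93394501  1.50264286  0.27581843] 0.11993569791741743 41.26091122627258 19.35
[[440.28738179 209.41176257]] [[202.55329672 221.68227552]]
```

View pics/c7.png

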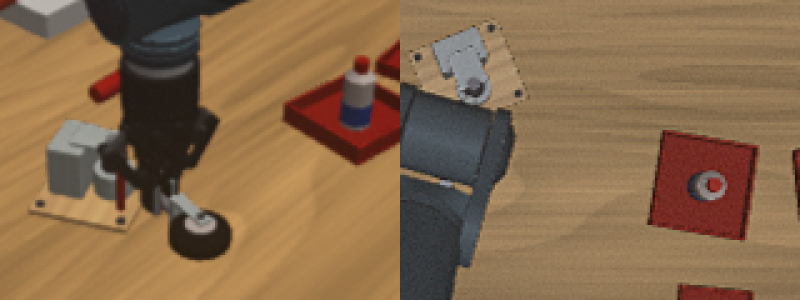

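The leg is hard against its stop. The last 1.5 mm of push did not move it, and the side force rose from 8 to 14 N. The wheel at (200,225) is where the stop angle puts it, (203,222) predicted. The bottle stands upright mid-tray.

```bash
python3 -c "
from cell import arm
print(arm.hand_in())"
```

```text
the job is handed in; nothing more can be done
None
```

I stood the glue bottle upright in the middle of the 120 mm red tray, then swung the leg to its stop and handed in while still gripping it hard there; the hand-in gave no verdict.

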